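Pin the lift handle to the vacuum pot's lid and hold the lid over the pot

ROBOT

A 6-joint arm with a two-finger parallel gripper is mounted at the origin on the work surface; the furniture and walls round the work are solid. World frame = base frame: x ahead of the robot, y to its left, z up, the work surface at z = 0. Lengths are in m, angles in rad, forces in N, time in s.
With the tool pointing down it reaches from about 0.375 to 0.75 m from the base axis. Payload 9 kg.
Tool frame: the origin (TCP) lies at the very end of the fingers, on their centre line; the grasp point (between the pads) lies 19 mm behind it; z points along the fingers, y is the direction in which the jaws open and shut (so a half turn about z gives the same grasp; the last joint's range is limited). The gripper opens to 85 mm and grips with 20 to 120 N. Pads are 22 mm wide; open, the fingers measure 114 mm over their backs; the gripper's body (76 mm by 85 mm) begins 54 mm behind the grasp point. The pads swing forward as they close: fully open they stand 13 mm farther back than shut.
Start: joints at [-1.489, 0.104, 0.097, 1.564, 0, 1.353], TCP at [0.177, -0.573, 0.231] pointing down, gripper open.
Joint ranges: [-2.99, 2.99], [-0.84, 1.86], [-1.1, 1.16], [-1.84, 2.11], [-1.51, 1.56], [-3.14, 3.14]. Speed limits (rad/s): [2.22, 2.22, 2.57, 3.14, 3.14, 3.14].

INTERFACE

Orientations are given as a 3x3 rotation matrix whose columns are the frame's x, y, z axes.
In Python, from station import arm gives the robot as it stands.
- The arm moves only by the tool arm_command, never from a script. Its arguments are lists of equal length, an entry for each row: "linear": the shift along the world's x, y, z in m, a list of three; "delta_rot": the turn, a rotation vector about the world's x, y, z in rad, a list of three; "gripper": the opening, from 0 (shut) to 1 (fully open). A call has 1 to 5 rows; each row is the pose to reach, as a shift and turn from the pose commanded when the call began; what a row does not reach only later rows make up. A row lasts 1/8 s, in which the tool goes at most 62.5 mm and 10.7 degrees, less where a joint would pass 70% of its speed; a pose out of reach is approached as far as the arm can. A call with a gripper value outside its range is refused whole. The fingers move at their own pace and stop on an object; "squeeze" is the grip in N (left out, the last holds). Time passes only in rows, so rows that repeat a pose let the fingers close. It gives the time, the measured TCP pose, the force and the opening at its end, in the units of the state.
- arm.sense(): the state, without advancing time (a new reading comes with each control period).
- arm.get_image(name): name is "scene" or "top" or "wrist"; returns a dict with "color" (400x640x3 uint8, blue, green, red), "intrinsics" (3x3 intrinsics, pixels), "k1" (the pictures are not rectified: a ray, as slopes to the right and down, at radius r is drawn at 1 + k1 r^2 times it, then the intrinsics apply), "extrinsics" (4x4, takes a point from camera to world coordinates). Camera axes: x right, y down, z forward; pixel columns grow to the right and rows downward; lengths in m; the calibration is good to about 2 mm. A picture is of the moment at which its call begins. There is no depth.
- arm.hand_in(): hands the job in, once; it reports no verdict.
The state is a dict: "t": time; "joint_pos": joint angles; "qd": joint speeds; "joint_torque": joint torques, N m; "position": TCP position; "tool_rot": TCP orientation; "force": force on the tool from outside, world axes, zero at the start; "moment": the same for the moment, N m; "opening": finger opening in m.
Only numpy, scipy, OpenCV 4.12 (cv2) and the standard library are available. Lean on these libraries where they do the work, as an engineer would, in place of code of your own. Each camera call takes 0.05 s, during which the arm holds its last target. There are 200 camera calls.

TASK

The lift handle stands loose in the square socket of the lid. Take the retaining pin from its rest and push it through the cross hole of socket and handle until its collar meets the socket, then lift the lid by the handle's cross-bar and carry it to the open vacuum pot, clear over the vial rack, flask and blower, without shifting or tipping them. Stop and finish while still holding it there: level, centred over the pot, its ears in line with the pot's ears (either way round), its flat sealing face about 2 cm above the rim and never touching the pot, so that I can wipe the sealing ring before it goes down.

Things in the scene. Friction and masses are not known exactly. Their poses are not given: they have to be found in the camera images.
- pin_grip (a point): Middle of the black grip (16 mm across, 34 mm long) of the loose retaining pin, on its axis: the place to hold it, a finger either side. The pin lies level, axis 35 mm above the bench, in a small aluminium rest and lifts straight up. x axis along the pin to the tip. From here along +x: grip to 17 mm, 8 mm neck, 14 mm wide collar 40 to 45, 8 mm shank to the tip at 97, its last 9 mm tapered.
- pin: The same pin, 114 mm long, 45 g; this origin lies on its axis 65 mm from the grip's middle towards the tip, 20 mm past the collar's face: it is at the centre of the lid's socket when the pin is fully home. x axis towards the tip. In the rest, notched saddles 24 mm wide and 40 mm high hold it 37 mm behind and 15 mm ahead of this origin; below the grip there is only bench.
- lid_hole (a point): Centre of the lid's square socket on the axis of its cross hole; 28 mm above the lid's top face, 14 mm below the socket's top. Socket 40 x 40 mm outside, 24 x 24 mm inside. The 11 mm cross hole runs along the x axis through near wall, handle shank and far wall. The pin may go in from either end; the lid's -x end, facing the robot, has the most room. z up.
- lid_seat (a point): Centre of the lid's flat sealing face (underside of the disc). The lid is an aluminium disc, 140 mm across, 10 mm thick, about 0.42 kg, with a 4 mm deep spigot 102 mm across below this face and the socket on top; two slotted ears, 26 mm wide, reach 86 mm out along +y and -y. It lies on a 6 mm cork pad. z up.
- lid: The lid; origin at the centre of the spigot's underside, axes as lid_seat.
- handle_bar (a point): Middle of the lift handle's black cross-bar: 72 mm along y, 18 mm wide along x, 20 mm high; grip it across x. Under it a 14 mm neck and a 22 mm square shank standing in the lid's socket with 1 mm play all round. This point is 39 mm above the cross hole and 25 mm above the socket's top. The shank's 11 mm cross hole is in line with the socket's.
- lift_handle: The handle, about 0.13 kg; origin at the middle of the shank's foot, 67 mm below the bar's middle, axes as handle_bar. Without the pin it lifts straight out of the lid; with the pin home, handle, pin and lid rise together after up to 6 mm of slack.
- chamber_rim (a point): Centre of the round vacuum pot's mouth at rim height, 70 mm above the bench. The stainless pot, 140 mm across the rim, is fixed; a black sealing ring lies in the rim, a rock specimen inside. Two ears reach 86 mm out along +y and -y, each with a dowel 77 mm from the centre standing 6 mm above the rim. A brass hose nipple points along +x. z up.
- chamber: The same vacuum pot; origin at the centre of its foot, axes as chamber_rim.
- vial_rack_1: Green rack with five capped vials, 52 x 125 mm (x, y), 69 mm high with the vials; stands between lid and pot. Origin under its middle.
- flask_1: Small conical glass flask, 61 mm across, 105 mm high; stands between lid and pot. Origin under its middle.
- blower_1: Rubber dust blower with a red nozzle, 54 mm across, 125 mm high; stands between lid and pot or beside them. Origin under its middle.

How it is judged:
On the way:
1. the pin is home through socket and handle while the lid still lies on its pad (distance between pin and lid_hole below 0.008 m and angle between the x axis of pin and the x axis of lid, either way round below 0.15 rad and distance between lift_handle and lid below 0.02 m and height (world z) of lid below 0.012 m), for 0.2 s.
At the end, for the whole second after the job is handed in: The robot still holds the handle; the lid hangs on it by the pin (pin within 8 mm of home), its sealing face 10 to 32 mm above the pot's rim, centred within 8 mm, ears in line within 0.12 rad (about 7 degrees, either way round), level within 0.1 rad, at rest, touching neither pot nor fingers (distance between pin and lid_hole below 0.008 m and angle between the x axis of pin and the x axis of lid, either way round below 0.15 rad and z of lid_seat in the frame of chamber_rim between 0.01 and 0.032 m and horizontal distance between lid_seat and chamber_rim below 0.008 m and angle between the y axis of lid and the y axis of chamber, either way round below 0.12 rad and angle between lid's own z axis and vertical below 0.1 rad and contact force between lid and chamber below 0.05 N and contact force between the fingers and lift_handle above 1 N and contact force between the fingers and lid below 0.5 N and linear speed of lid below 0.02 m/s); the arm keeps its last pose, push and grip.
It fails at once if the lid touches the pot (contact force between lid and chamber above 0.5 N).
It fails at once if the vial rack is pushed away or tipped (distance of vial_rack_1 from where it was at the start of the episode above 0.02 m or angle between vial_rack_1's own z axis and vertical above 0.35 rad).
It fails at once if the flask is pushed away or tipped (distance of flask_1 from where it was at the start of the episode above 0.02 m or angle between flask_1's own z axis and vertical above 0.35 rad).
It fails at once if the blower is pushed away or tipped (distance of blower_1 from where it was at the start of the episode above 0.02 m or angle between blower_1's own z axis and vertical above 0.35 rad).
It also fails if it takes over 72 s, if anything falls off the work surface, if the arm or the gripper's body presses on something with over 40 N, if the wrist force passes 120 N, or if a joint passes its speed limit or range.

## Working session

There is one attempt and no reset: what is moved stays moved. The work goes in short steps, Python scripts to look and compute and a tool call to move; the robot and the scene stay as the last step left them, time stands still between calls to the robot, and variables do not carry over. Pictures are saved under pics/ and viewed, about 8 in all and at most 12, crops included, and the job is handed in when it is done.

Besides the shell and the picture viewer there is one more tool, called after "Request:" in YAML: its name, and indented under it one key for each argument. arm_command: Moves the arm, as the interface text tells. Its arguments: {"type":"object","properties":{"linear":{"type":"array"},"delta_rot":{"type":"array"},"gripper":{"type":"array"},"squeeze":{"type":"number"}},"required":["linear","delta_rot","gripper"]}

```bash
ls; mkdir -p pics
cat > h.py <<'E'
import numpy as np, cv2, json
from station import arm
def grab(n,f):
    d=arm.get_image(n); cv2.imwrite(f'pics/{f}.png',d['color'])
    np.savez(f'pics/{f}.npz',**{k:np.array(d[k]) for k in('intrinsics','k1','extrinsics','color')})
def ray(f,u,v):
    d=np.load(f'pics/{f}.npz');K=d['intrinsics'];k=float(d['k1']);E=d['extrinsics']
    p=np.array([(u-K[0,2])/K[0,0],(v-K[1,2])/K[1,1]]);q=p.copy()
    for _ in range(30): q=p/(1+k*(q@q))
    return E[:3,3],E[:3,:3]@np.array([q[0],q[1],1])
def at(f,u,v,z):
    o,r=ray(f,u,v);return o+r*(z-o[2])/r[2]
def proj(f,P):
    d=np.load(f'pics/{f}.npz');K=d['intrinsics'];k=float(d['k1']);E=d['extrinsics']
    c=E[:3,:3].T@(np.array(P)-E[:3,3]);q=c[:2]/c[2];q=q*(1+k*(q@q));return K[0,0]*q[0]+K[0,2],K[1,1]*q[1]+K[1,2]
def crop(f,u0,v0,u1,v1,s,g):
    im=np.load(f'pics/{f}.npz')['color'][v0:v1,u0:u1];cv2.imwrite(f'pics/{g}.png',cv2.resize(im,None,fx=s,fy=s,interpolation=cv2.INTER_CUBIC))
def st():
    s=arm.sense();print({k:np.round(s[k],4).tolist() for k in('t','position','force','opening','joint_pos')});return s
E
python3 - <<'E'
from h import *
grab('scene','s1');grab('top','t1');s=st();print(s['tool_rot'])
E
```

```text
pics
{'t': 0.1, 'position': [0.1772, -0.573, 0.2306], 'force': [0.0884, 0.0894, -0.0586], 'opening': 0.0853, 'joint_pos': [-1.4887, 0.1047, 0.0966, 1.5639, -0.0, 1.3531]}
[[ 9.55403458e-01  2.95303611e-01 -1.01035979e-04]
 [ 2.95303534e-01 -9.55402823e-01  1.12613316e-03]
 [ 2.36021127e-04 -1.10574779e-03 -9.99999361e-01]]
```

View pics/t1.png

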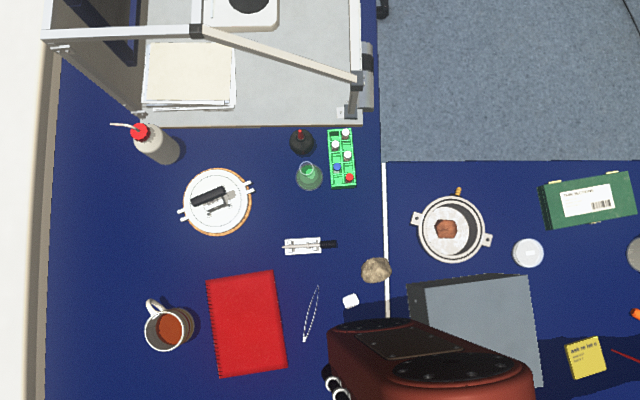

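View pics/s1.png

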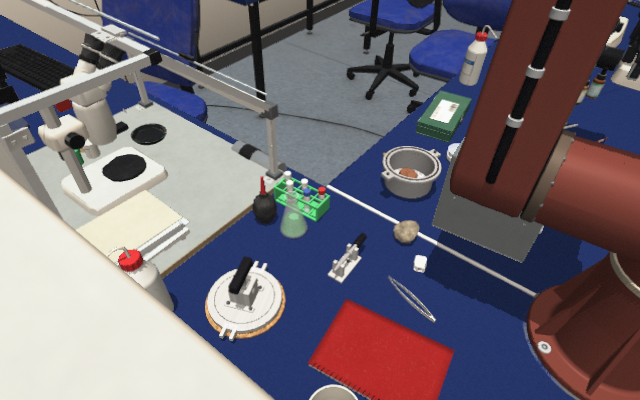

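The top view shows the lid near (216,201), the pin rest near (303,245) with its black grip near (330,243), the pot near (451,229), the flask at (308,176), the blower at (301,142) and the rack at (342,158). I'll make enlarged crops next.

Run:
```python
from h import *
im=np.load('pics/t1.npz')['color']
f=lambda u,v,w,h,s:cv2.resize(im[v:v+h,u:u+w],None,fx=s,fy=s,interpolation=cv2.INTER_CUBIC)
A=f(170,155,100,100,4);B=f(270,225,80,40,5);C=f(401,180,100,100,4)
out=np.zeros((600,800,3),np.uint8);out[:400,:400]=A;out[:400,400:]=C;out[400:600,:400]=B
s=np.load('pics/s1.npz')['color'][225:275,315:375];out[400:600,400:640]=cv2.resize(s,None,fx=4,fy=4,interpolation=cv2.INTER_CUBIC)
cv2.imwrite('pics/m1.png',out)
for n,u,v,z in [('pot',451,229,.07),('lid',216,201,.016),('bar',208,196,.1),('grip',330,243,.035),('flask',308,176,.02),('blow',301,142,.03),('rack',342,158,.05)]: print(n,at('t1',u,v,z).round(4))
print(np.load('pics/t1.npz')['extrinsics'].round(3))
```

```text
pot [ 0.4813 -0.1633  0.07  ]
lid [0.5533 0.3329 0.016 ]
bar [0.5526 0.3308 0.1   ]
grip [0.4581 0.0866 0.035 ]
flask [0.605 0.132 0.02 ]
blow [0.6787 0.1463 0.03  ]
rack [0.6376 0.0585 0.05  ]
[[-0.016 -0.992  0.128  0.416]
 [-1.     0.014 -0.018  0.102]
 [ 0.016 -0.128 -0.992  1.064]
 [ 0.     0.     0.     1.   ]]
```

View pics/m1.png

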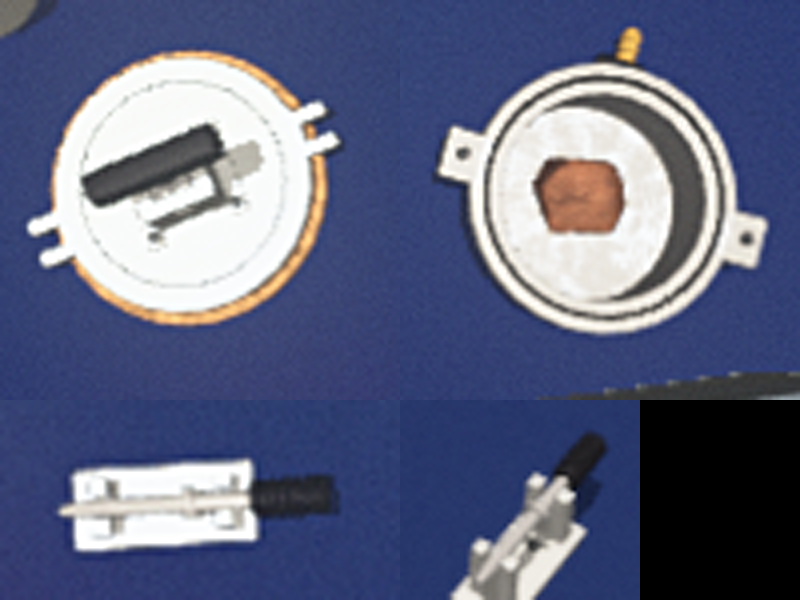

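Run:
```python
from h import *
A=lambda a,b,z:at('t1',170+a/4,155+b/4,z);C=lambda a,b,z:at('t1',401+(a-400)/4,180+b/4,z);B=lambda a,b,z:at('t1',270+a/5,225+(b-400)/5,z)
def show(n,p,q):
    d=q-p;print(n,((p+q)/2).round(4),'len',np.hypot(*d[:2]).round(4),'yaw',np.degrees(np.arctan2(d[1],d[0])).round(1))
show('lid ears',A(330,125,.018),A(36,245,.018))
show('bar',A(222,143,.095),A(85,190,.095))
show('pot dowels',C(747,239,.074),C(462,153,.074))
show('pot ring',C(742,198,.07),C(468,198,.07));show('pot ring v',C(605,332,.07),C(605,64,.07))
show('pin',B(338,495,.035),B(62,511,.035))
show('grip',B(338,495,.035),B(256,498,.035))
```

```text
lid ears [0.5526 0.333  0.018 ] len 0.1719 yaw 111.7
bar [0.5521 0.3312 0.095 ] len 0.0728 yaw 108.4
pot dowels [ 0.4809 -0.1649  0.074 ] len 0.1542 yaw 72.3
pot ring [ 0.4802 -0.1663  0.07  ] len 0.1438 yaw 89.0
pot ring v [ 0.4808 -0.166   0.07  ] len 0.1387 yaw -2.6
pin [0.4532 0.1288 0.035 ] len 0.1166 yaw 92.5
grip [0.4554 0.0879 0.035 ] len 0.0346 yaw 91.2
```

Request:
arm_command:
  linear:
    - [0.05,0.02,0.03]
    - [0.1,0.05,0.06]
    - [0.15,0.09,0.08]
    - [0.19,0.13,0.08]
    - [0.23,0.18,0.08]
  delta_rot:
    - [0,0,0.18]
    - [0,0,0.36]
    - [0,0,0.54]
    - [0,0,0.72]
    - [0,0,0.9]
  gripper: [1,1,1,1,1]

```text
t: 0.72
position: [0.4068, -0.3941, 0.3112]
tool_rot: [[0.357, 0.934, 0.0], [0.934, -0.357, -0.0], [0.0, 0.0, -1.0]]
force: [0.5, -0.6, -0.2]
opening: 0.0852
```

Request:
arm_command:
  linear:
    - [0.03,0.04,0]
    - [0.05,0.09,0]
    - [0.06,0.14,0]
    - [0.06,0.19,0]
    - [0.06,0.24,0]
  delta_rot:
    - [0,0,0.18]
    - [0,0,0.36]
    - [0,0,0.54]
    - [0,0,0.72]
    - [0,0,0.9]
  gripper: [1,1,1,1,1]

```text
t: 1.35
position: [0.4652, -0.1538, 0.3109]
tool_rot: [[-0.51, 0.86, -0.0], [0.86, 0.51, 0.0], [0.001, -0.0, -1.0]]
force: [0.1, 0.4, 0.8]
opening: 0.0852
```

Request:
arm_command:
  linear:
    - [0,0.05,0]
    - [0,0.1,0]
    - [0,0.15,0]
    - [0,0.2,0]
    - [-0.01,0.24,0]
  delta_rot:
    - [0,0,0.18]
    - [0,0,0.36]
    - [0,0,0.54]
    - [0,0,0.72]
    - [0,0,0.9]
  gripper: [1,1,1,1,1]

```text
t: 1.98
position: [0.4551, 0.0864, 0.3109]
tool_rot: [[-0.991, 0.135, -0.001], [0.135, 0.991, 0.0], [0.001, 0.0, -1.0]]
force: [1.0, 0.5, -0.2]
opening: 0.0855
```

Request:
arm_command:
  linear:
    - [0,0,0]
    - [0,0,0]
    - [0,0,-0.04]
    - [0,0,-0.08]
    - [0,0,-0.12]
  delta_rot:
    - [0,0,0.18]
    - [0,0,0.36]
    - [0,0,0.54]
    - [0,0,0.72]
    - [0,0,0.9]
  gripper: [1,1,1,1,1]

```text
t: 2.6
position: [0.4552, 0.0846, 0.1898]
tool_rot: [[-0.722, -0.692, -0.0], [-0.692, 0.722, 0.0], [0.0, 0.0, -1.0]]
force: [0.4, 0.4, -0.1]
opening: 0.0857
```

Request:
arm_command:
  linear:
    - [0,0,-0.02]
    - [0,0,-0.04]
    - [0,0,-0.06]
    - [0,0,-0.06]
    - [0,0,-0.06]
  delta_rot:
    - [0,0,0.18]
    - [0,0,0.36]
    - [0,0,0.54]
    - [0,0,0.72]
    - [0,0,0.85]
  gripper: [1,1,1,1,1]

```text
t: 3.22
position: [0.4549, 0.0846, 0.1306]
tool_rot: [[0.042, -0.999, -0.001], [-0.999, -0.042, 0.0], [-0.0, 0.001, -1.0]]
force: [-0.4, 0.1, 0.4]
opening: 0.0854
```

Run:
```python
from h import *
grab('wrist','w1');st()
```

```text
{'t': 3.275, 'position': [0.4551, 0.0846, 0.1308], 'force': [-1.1012, -0.4677, -0.0928], 'opening': 0.0849, 'joint_pos': [-0.1001, -0.3194, -0.4807, 1.4105, -0.0, -1.7187]}
```

View pics/w1.png

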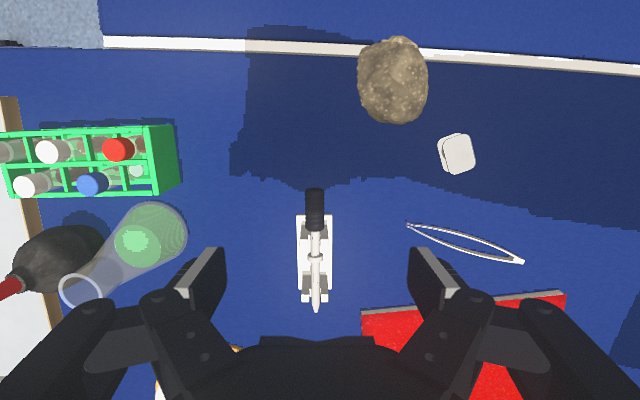

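Wrist view: the grip runs from (314,187) to (314.5,230), with the tip at (316,311) and the collar near (315,257). Both fingers are clear of the pin on either side.

Run:
```python
from h import *
g0=at('w1',314,189,.035);g1=at('w1',314.7,230,.035);t=at('w1',316.3,311,.035)
print(g0,g1,t,'mid',(g0+g1)/2,np.linalg.norm(t-g0)); d=t-(g0+g1)/2;print(np.degrees(np.arctan2(d[1],d[0])),np.linalg.norm(d))
```

```text
[0.45751805 0.07605205 0.035     ] [0.45552864 0.11112482 0.035     ] [0.45088567 0.18966788 0.035     ] mid [0.45652334 0.09358844 0.035     ] 0.11380924308112766
93.35810850594773 0.09624469756241967
```

Request:
arm_command:
  linear:
    - [0.001,0.008,-0.04]
    - [0.0015,0.008,-0.08]
    - [0.0015,0.008,-0.105]
    - [0.0015,0.008,-0.114]
    - [0.0015,0.008,-0.114]
  delta_rot:
    - [0,0,0.014]
    - [0,0,0.014]
    - [0,0,0.014]
    - [0,0,0.014]
    - [0,0,0.014]
  gripper: [1,1,0.6,0.4,0.3]
  squeeze: 40

```text
t: 3.9
position: [0.4568, 0.0925, 0.0174]
tool_rot: [[0.05, -0.999, -0.001], [-0.999, -0.05, 0.0], [-0.0, 0.001, -1.0]]
force: [0.4, -0.5, 1.1]
opening: 0.0322
```

Request:
arm_command:
  linear:
    - [0,0,0]
    - [0,0,0]
    - [0,0,0]
    - [0,0,0]
    - [0,0,0]
  delta_rot:
    - [0,0,0]
    - [0,0,0]
    - [0,0,0]
    - [0,0,0]
    - [0,0,0]
  gripper: [0.1,0,0,0,0]

```text
t: 4.53
position: [0.4578, 0.0924, 0.018]
tool_rot: [[0.051, -0.999, 0.002], [-0.999, -0.051, -0.0], [0.0, -0.002, -1.0]]
force: [2.3, -0.7, 5.2]
opening: 0.0148
```

Request:
arm_command:
  linear:
    - [0,0,0.03]
    - [0,0,0.06]
    - [-0.005,0.03,0.085]
    - [-0.01,0.06,0.085]
    - [-0.017,0.09,0.085]
  delta_rot:
    - [0,0,0]
    - [0,0,0]
    - [0,0,-0.16]
    - [0,0,-0.33]
    - [0,0,-0.5]
  gripper: [0,0,0,0,0]

```text
t: 5.15
position: [0.4393, 0.1834, 0.1021]
tool_rot: [[-0.439, -0.899, -0.001], [-0.899, 0.439, -0.0], [0.0, 0.001, -1.0]]
force: [0.5, 0.4, -0.3]
opening: 0.0147
```

Request:
arm_command:
  linear:
    - [-0.003,0.025,0]
    - [-0.006,0.05,0]
    - [-0.01,0.075,0]
    - [-0.015,0.1,0]
    - [-0.015,0.1,-0.02]
  delta_rot:
    - [0,0,-0.17]
    - [0,0,-0.34]
    - [0,0,-0.51]
    - [0,0,-0.68]
    - [0,0,-0.743]
  gripper: [0,0,0,0,0]

```text
t: 5.78
position: [0.4248, 0.2841, 0.0827]
tool_rot: [[-0.929, -0.369, 0.001], [-0.369, 0.929, 0.001], [-0.001, 0.0, -1.0]]
force: [-0.1, -0.1, -0.6]
opening: 0.0143
```

Run:
```python
from h import *
grab('wrist','w2');grab('top','t2');s=st();print(s['tool_rot'][:,0])
```

```text
{'t': 5.875, 'position': [0.4228, 0.2822, 0.0797], 'force': [-0.2167, 0.374, -0.8611], 'opening': 0.0147, 'joint_pos': [0.3308, -0.1428, -0.4225, 1.2959, 0.0, -0.0487]}
[-0.92886084 -0.37039696  0.004861  ]
```

View pics/w2.png

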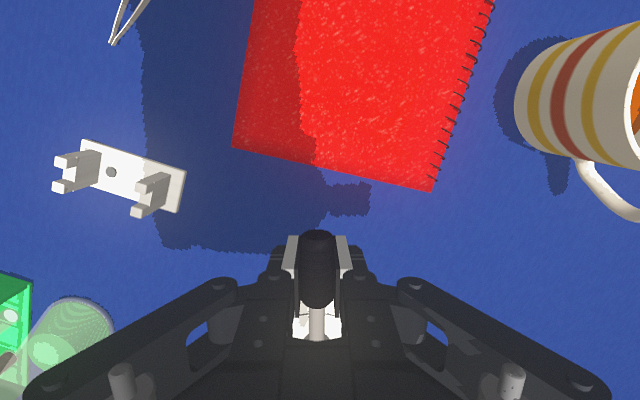

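The wrist camera faces away from the lid (pin held at about (317,270)), so I'll use the scene and top cameras for the fit.

Run:
```python
from h import *
grab('scene','s2');st()
a=np.load('pics/t2.npz')['color'][150:250,170:270];b=np.load('pics/s2.npz')['color'][235:345,195:305]
cv2.imwrite('pics/m2.png',np.hstack([cv2.resize(a,(400,400),interpolation=3),cv2.resize(b,(400,400),interpolation=3)]) )
```

```text
{'t': 5.925, 'position': [0.4234, 0.2822, 0.0809], 'force': [0.286, 0.3625, 0.1781], 'opening': 0.0148, 'joint_pos': [0.3302, -0.1436, -0.4211, 1.2969, 0.0001, -0.0506]}
```

View pics/m2.png

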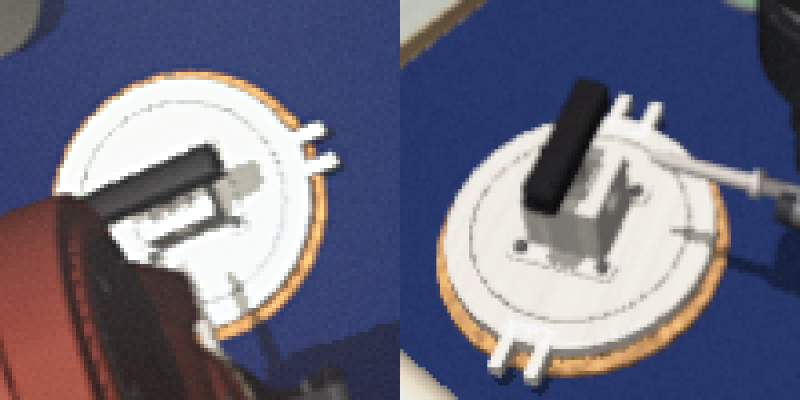

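Run:
```python
from h import *
k=400/110
S=lambda a,b:(195+(a-400)/k,235+b/k)
print('cam',np.load('pics/s2.npz')['extrinsics'][:3,3])
n=at('s2',*S(518,374),.016);f=at('s2',*S(640,103),.018);print('scene ears',n,f,(n+f)/2,np.linalg.norm(n-f),np.degrees(np.arctan2(*(n-f)[1::-1])))
# cork pad / disc rim fit by model projection residual: disc top edge extremes
for n_,p in {'left':(441,245),'right':(722,225)}.items(): print(n_,at('s2',*S(*p),.015))
s=arm.sense();R=s['tool_rot'];P=s['position'];g=P-0.019*R[:,2];d=-R[:,0]
for L in (97,45,40):print(L,'pred scene',np.array(proj('s2',g+d*L/1000)).round(1),(g+d*L/1000).round(4))
print('seen tip',S(653,157),'collar tip-side',S(752,182),'collar back',S(767,186))
c=np.array([.553,.333,0]);x=np.array([np.cos(.379),np.sin(.379),0]);y=np.array([-x[1],x[0],0]);Z=np.array([0,0,1])
def S2(p): u,v=proj('s2',p);return (400+(u-195)*k).__round__(0),((v-235)*k).__round__(0)
for z,nm in((.062,'socktop'),(.02,'sockfoot')):
  print(nm,[S2(c+a*.02*x+b*.02*y+z*Z) for a,b in((-1,-1),(-1,1),(1,1),(1,-1))])
print('bartop',[S2(c+a*.009*x+b*.036*y+.097*Z) for a,b in((-1,-1),(-1,1),(1,1),(1,-1))])
print('hole near',S2(c-.02*x+.048*Z),'ears',S2(c-.086*y+.018*Z),S2(c+.086*y+.018*Z))
```

```text
cam [0.17288042 0.61865881 0.70817665]
scene ears [0.51696311 0.4110547  0.016     ] [0.58292405 0.25684278 0.018     ] [0.54994358 0.33394874 0.017     ] 0.16773837046101747 113.15780961130326
left [0.60100332 0.38561214 0.015     ]
right [0.49620686 0.28672103 0.015     ]
97 pred scene [262.4 276. ] [0.5135 0.3182 0.0995]
45 pred scene [290.7 283.2] [0.4653 0.2989 0.0997]
40 pred scene [293.5 283.9] [0.4606 0.297  0.0997]
seen tip (264.575, 278.175) collar tip-side (291.8, 285.05) collar back (295.925, 286.15)
socktop [(np.float64(625.0), np.float64(151.0)), (np.float64(593.0), np.float64(215.0)), (np.float64(518.0), np.float64(195.0)), (np.float64(552.0), np.float64(132.0))]
sockfoot [(np.float64(631.0), np.float64(199.0)), (np.float64(601.0), np.float64(263.0)), (np.float64(528.0), np.float64(243.0)), (np.float64(560.0), np.float64(181.0))]
bartop [(np.float64(611.0), np.float64(79.0)), (np.float64(551.0), np.float64(194.0)), (np.float64(516.0), np.float64(185.0)), (np.float64(577.0), np.float64(70.0))]
hole near (np.float64(612.0), np.float64(199.0)) ears (np.float64(642.0), np.float64(97.0)) (np.float64(509.0), np.float64(370.0))
```

Scene and top measurements agree on the lid to within about 1–2 mm. The pin is level, so I'm going down to hole height and starting the insertion gently.

Request:
arm_command:
  linear:
    - [0.0002,-0.0005,-0.03]
    - [0.0002,-0.0005,-0.052]
    - [0.0002,-0.0005,-0.052]
    - [0.007,0.0022,-0.052]
    - [0.0142,0.0051,-0.052]
  delta_rot:
    - [0,0,0]
    - [0,0,0]
    - [0,0,0]
    - [0,0,0]
    - [0,0,0]
  gripper: [0,0,0,0,0]

```text
t: 6.55
position: [0.4407, 0.2881, 0.0318]
tool_rot: [[-0.929, -0.37, 0.002], [-0.37, 0.929, 0.001], [-0.002, -0.0, -1.0]]
force: [0.0, 0.8, -0.7]
opening: 0.0146
```

Run:
```python
from h import *
grab('scene','s3');s=st();print(s['tool_rot'][:,0])
b=np.load('pics/s3.npz')['color'][240:320,220:320]
cv2.imwrite('pics/m3.png',cv2.resize(b,(800,640),interpolation=2)[:600])
```

```text
{'t': 6.6, 'position': [0.4414, 0.2883, 0.0317], 'force': [0.3601, 0.8125, -0.2068], 'opening': 0.0146, 'joint_pos': [0.3301, -0.0568, -0.4315, 1.1932, 0.0001, -0.049]}
[-0.92898823 -0.37009788 -0.00290324]
```

View pics/m3.png

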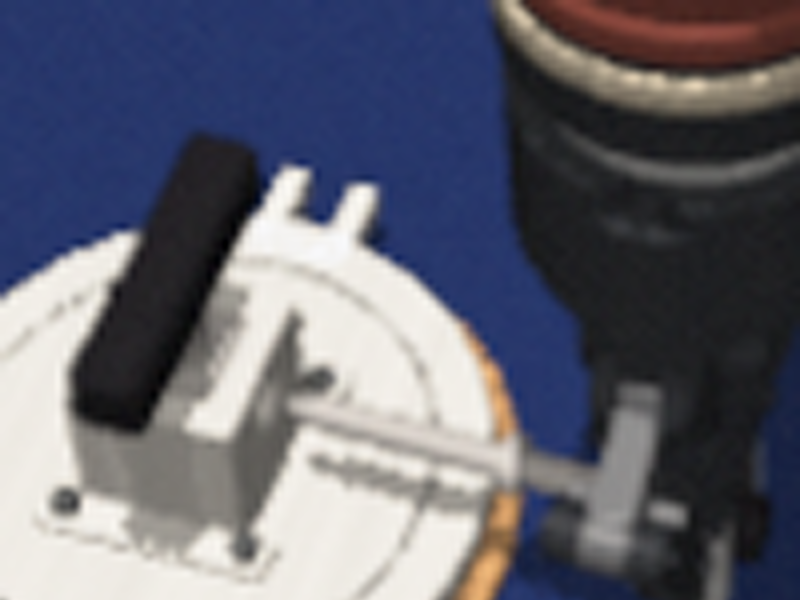

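Run:
```python
from h import *
from scipy.optimize import least_squares
S=lambda p:np.array([(proj('s3',p)[0]-220)*8,(proj('s3',p)[1]-240)*8])
Z=np.array([0,0,1.])
def fr(c,a):
    x=np.array([np.cos(a),np.sin(a),0]);return np.array([c[0],c[1],0]),x,np.array([-x[1],x[0],0])
c,x,y=fr((.5535,.3335),.379)
obs={(-1,-1,.062):(298,315),(-1,1,.062):(240,437),(-1,1,.02):(245,555),(1,1,.062):(75,395)}
r=[]
for (a,b,z),o in obs.items():
    p=S(c+a*.02*x+b*.02*y+z*Z);r.append(np.array(o)-p);print('corner',p.round(),o,r[-1].round(1))
for a in(-.009,.009):
  for b in(-.036,.036):print('bar',S(c+a*x+b*y+.097*Z).round())
print('hole pred',S(c-.02*x+.048*Z).round(),'mean corr',np.mean(r,0))
s=arm.sense();g=s['position']-.0182*s['tool_rot'][:,2]; d=-s['tool_rot'][:,0]; d=d/np.linalg.norm(d); print('g',g)
for L in(97,45,40):print(L,S(g+d*L/1000).round())
im=np.load('pics/s3.npz')['color'][280:300,248:262,1];print(im)
```

```text
corner [291. 292.] (298, 315) [ 7.1 22.6]
corner [222. 434.] (240, 437) [17.8  3.2]
corner [239. 538.] (245, 555) [ 6.1 16.7]
corner [ 56. 390.] (75, 395) [18.7  5.2]
bar [260. 133.]
bar [129. 388.]
bar [187. 115.]
bar [ 51. 367.]
hole pred [262. 398.] mean corr [12.44928644 11.9355923 ]
g [0.44139392 0.28828012 0.04993031]
97 [278. 394.]
45 [493. 451.]
40 [514. 457.]
[[126 142 182 226 237 237 230 172 106 131 216 237 238 237]
 [157 167 208 233 236 238 209 134  93 175 229 238 236 236]
 [170 187 224 237 237 229 169 101  93 190 233 238 237 236]
 [171 207 232 235 235 206 131  94  92 162 225 237 236 236]
 [185 222 235 236 230 170 102  94  93 148 221 237 236 235]
 [209 232 236 236 209 133  92  94  92 153 201 202 190 212]
 [225 237 237 236 180 100  95  95  93 131 141 113  97 161]
 [232 237 236 224 155 105 105  97  94  97  77  84  91 120]
 [236 237 236 190 126 126 118 100  93  92  98  92 108 174]
 [237 236 231 162 123 141 123 108 130 140 151 156 169 208]
 [236 235 206 137 136 148 119 114 164 187 196 205 210 204]
 [236 229 170 110 142 144 112  98 139 171 192 203 209 211]
 [237 209 133  98 127 127 103  87  91 121 151 167 179 188]
 [230 169 101  91 109 106  93  93  98 165 201 192 163 150]
 [190 129  92  92  97  96  90  92 111 211 237 232 211 197]
 [131 103  92  93  95  91  91  96 169 227 238 237 235 236]
 [117 101  92  93  92  92  90 111 213 237 225 210 208 229]
 [120  99  92  91  92  91  97 128 216 238 198 148 149 190]
 [124 103  90  92  94  92 111 178 228 238 221 172 150 152]
 [127 105  91  92  93  94 127 218 238 238 236 220 205 203]]
```

In the enlarged view the hole shows as a lighter spot at about (253,290) image px. The pin axis passes about 0.7 px above it, which fits the measured height being 1–2 mm high. I'll lower the pin and advance.

Request:
arm_command:
  linear:
    - [-0.0001,0.0003,-0.0013]
    - [0.003,0.0015,-0.0013]
    - [0.006,0.0027,-0.0013]
    - [0.0095,0.0041,-0.0013]
    - [0.013,0.0055,-0.0013]
  delta_rot:
    - [0,0,0]
    - [0,0,0]
    - [0,0,0]
    - [0,0,0]
    - [0,0,0]
  gripper: [0,0,0,0,0]

```text
t: 7.22
position: [0.4523, 0.2932, 0.0291]
tool_rot: [[-0.929, -0.37, -0.0], [-0.37, 0.929, 0.0], [0.0, 0.0, -1.0]]
force: [-1.3, 0.2, 0.5]
opening: 0.0146
```

Run:
```python
from h import *
grab('scene','s4');s=st();print(s['tool_rot'][:,0])
b=np.load('pics/s4.npz')['color'][240:320,220:320]
cv2.imwrite('pics/m4.png',cv2.resize(b,(800,640),interpolation=2)[:600])
```

```text
{'t': 7.275, 'position': [0.4527, 0.2934, 0.0291], 'force': [-0.0235, 0.1759, 0.7536], 'opening': 0.0146, 'joint_pos': [0.3323, -0.0133, -0.3939, 1.1898, 0.0002, -0.0469]}
[-9.28967599e-01 -3.70160777e-01 -4.47166646e-04]
```

View pics/m4.png

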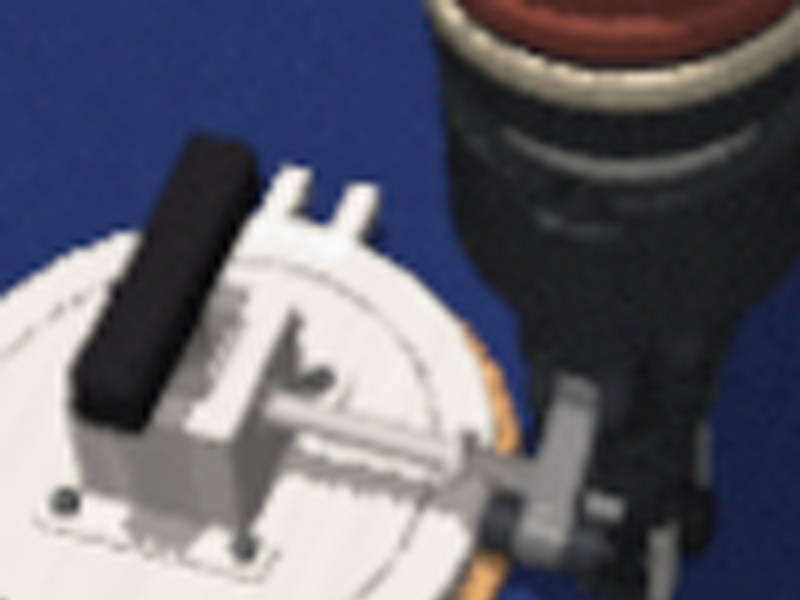

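The tip is in the hole at about (264,402) in the crop, with no force reading. I'll continue.

Request:
arm_command:
  linear:
    - [0.0045,0.0018,0]
    - [0.009,0.0036,0]
    - [0.0135,0.0054,0]
    - [0.018,0.0072,0]
    - [0.0225,0.009,0]
  delta_rot:
    - [0,0,0]
    - [0,0,0]
    - [0,0,0]
    - [0,0,0]
    - [0,0,0]
  gripper: [0,0,0,0,0]

```text
t: 7.9
position: [0.4749, 0.3023, 0.029]
tool_rot: [[-0.929, -0.37, -0.0], [-0.37, 0.929, 0.0], [0.0, 0.0, -1.0]]
force: [-1.9, 0.5, 1.9]
opening: 0.0147
```

Request:
arm_command:
  linear:
    - [0.0037,0.0015,0]
    - [0.0074,0.003,0]
    - [0.011,0.0044,0]
    - [0.014,0.0056,0]
    - [0.016,0.0064,0]
  delta_rot:
    - [0,0,0]
    - [0,0,0]
    - [0,0,0]
    - [0,0,0]
    - [0,0,0]
  gripper: [0,0,0,0,0]

```text
t: 8.52
position: [0.4908, 0.3086, 0.0291]
tool_rot: [[-0.929, -0.37, -0.0], [-0.37, 0.929, 0.0], [0.0, 0.0, -1.0]]
force: [-3.4, 0.9, 4.0]
opening: 0.0145
```

Request:
arm_command:
  linear:
    - [0.0009,0.0004,0]
    - [0.0018,0.0007,0]
    - [0.0027,0.0011,0]
    - [0.0027,0.0011,0]
  delta_rot:
    - [0,0,0]
    - [0,0,0]
    - [0,0,0]
    - [0,0,0]
  gripper: [0,0,0,0]

```text
t: 9.02
position: [0.4933, 0.3096, 0.029]
tool_rot: [[-0.929, -0.37, -0.0], [-0.37, 0.929, 0.0], [0.0, 0.0, -1.0]]
force: [-3.8, -0.6, 3.9]
opening: 0.0146
```

Run:
```python
from h import *
grab('scene','s5');s=st()
b=np.load('pics/s5.npz')['color'][240:320,220:320]
cv2.imwrite('pics/m5.png',cv2.resize(b,(800,640),interpolation=2)[:600])
```

```text
{'t': 9.075, 'position': [0.4933, 0.3096, 0.029], 'force': [-4.1463, -0.9697, 4.546], 'opening': 0.0144, 'joint_pos': [0.336, 0.1166, -0.2599, 1.1944, 0.0001, -0.0432]}
```

View pics/m5.png

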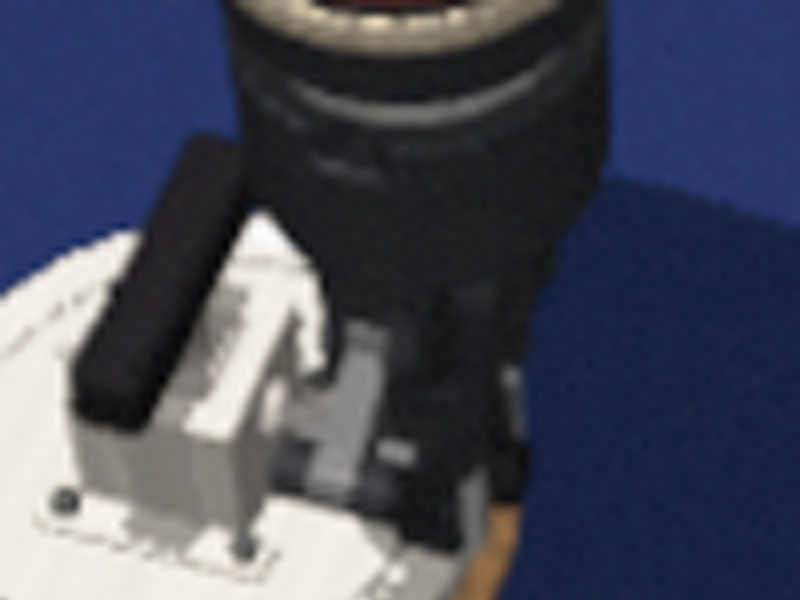

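The collar at about (275,410) in the crop is at or very near the socket wall, and no rise in force shows yet. I'll push slightly further.

Request:
arm_command:
  linear:
    - [0.0009,0.0004,0]
    - [0.0018,0.0007,0]
    - [0.0018,0.0007,0]
  delta_rot:
    - [0,0,0]
    - [0,0,0]
    - [0,0,0]
  gripper: [0,0,0]

```text
t: 9.45
position: [0.4946, 0.31, 0.0289]
tool_rot: [[-0.929, -0.37, -0.001], [-0.37, 0.929, -0.001], [0.001, -0.0, -1.0]]
force: [-6.3, -0.9, 5.3]
opening: 0.0145
```

Request:
arm_command:
  linear:
    - [0.0009,0.0004,0]
    - [0.0014,0.0006,0]
  delta_rot:
    - [0,0,0]
    - [0,0,0]
  gripper: [0,0]

```text
t: 9.7
position: [0.496, 0.3105, 0.0288]
tool_rot: [[-0.929, -0.37, -0.001], [-0.37, 0.929, -0.001], [0.001, -0.0, -1.0]]
force: [-6.5, -0.8, 4.9]
opening: 0.0146
```

Run:
```python
from h import *
grab('scene','s6');st()
A,B,C=[cv2.cvtColor(np.load(f'pics/{n}.npz')['color'],6).astype(np.float32)[285:350,200:245] for n in('s4','s5','s6')]
for p,q in((A,B),(B,C),(A,C)):print(cv2.phaseCorrelate(p,q,cv2.createHanningWindow(p.shape[::-1],cv2.CV_32F)))
a,b=[cv2.resize(np.load(f'pics/{n}.npz')['color'][265:315,235:285],(400,400),interpolation=2) for n in('s5','s6')]
cv2.imwrite('pics/m6.png',np.hstack([a,b]))
```

```text
{'t': 9.75, 'position': [0.496, 0.3106, 0.0289], 'force': [-5.8566, -2.4283, 5.8537], 'opening': 0.0144, 'joint_pos': [0.3362, 0.1267, -0.2494, 1.196, -0.0003, -0.0428]}
((0.49529052434290577, -0.001928370648016653), 1.009666373203566)
((-0.4925648683993131, -0.5021071535244843), 0.9886687396485129)
((-0.5556795887874095, -0.49857184210386407), 0.9933961338467068)
```

View pics/m6.png

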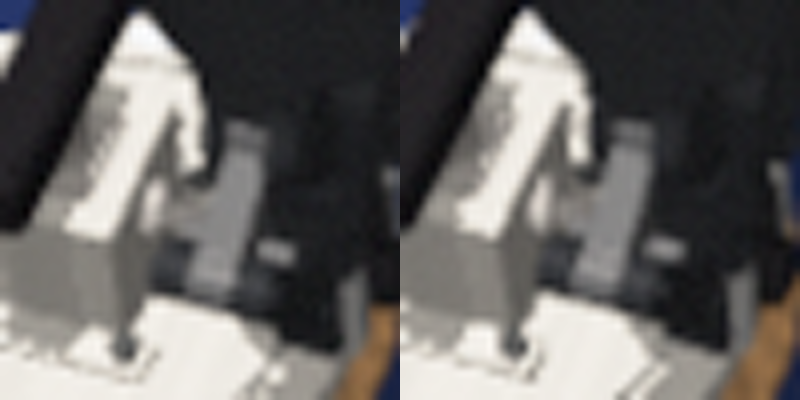

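In the second panel the lid has moved about 1.2 px (2 mm) along the push, so the collar is against the socket and pushing the lid. The pin is home, so I'm releasing and retreating upward.

Request:
arm_command:
  linear:
    - [0,0,0]
    - [0,0,0]
    - [0,0,0]
    - [0,0,0]
    - [0,0,0.02]
  delta_rot:
    - [0,0,0]
    - [0,0,0]
    - [0,0,0]
    - [0,0,0]
    - [0,0,0]
  gripper: [0.5,0.5,0.5,0.5,0.5]

```text
t: 10.38
position: [0.4953, 0.3105, 0.0482]
tool_rot: [[-0.929, -0.37, -0.003], [-0.37, 0.929, -0.001], [0.003, 0.0, -1.0]]
force: [1.3, 0.8, 0.3]
opening: 0.043
```

Request:
arm_command:
  linear:
    - [0,0,0.04]
    - [0,0,0.09]
    - [0,0,0.12]
    - [-0.05,-0.05,0.14]
    - [-0.1,-0.1,0.14]
  delta_rot:
    - [0,0,0]
    - [0,0,0]
    - [0,0,0]
    - [0,0,0.15]
    - [0,0,0.3]
  gripper: [0.5,0.5,0.5,1,1]

```text
t: 11.0
position: [0.4098, 0.2237, 0.191]
tool_rot: [[-0.774, -0.633, 0.003], [-0.633, 0.774, 0.001], [-0.003, -0.001, -1.0]]
force: [-0.2, -0.7, 1.6]
opening: 0.0771
```

Run:
```python
from h import *
grab('top','t3');grab('scene','s7');s=st();print(s['tool_rot'][:,0])
a=cv2.resize(np.load('pics/t3.npz')['color'][155:255,170:270],(400,400),interpolation=2)
b=cv2.resize(np.load('pics/s7.npz')['color'][245:345,195:295],(400,400),interpolation=2)
cv2.imwrite('pics/m7.png',np.hstack([a,b]))
```

```text
{'t': 11.1, 'position': [0.4061, 0.222, 0.1899], 'force': [0.719, 0.7887, -0.3584], 'opening': 0.0854, 'joint_pos': [0.2168, -0.3263, -0.3793, 1.5172, -0.0005, -0.4661]}
[-7.75751185e-01 -6.31038821e-01 -3.26150025e-04]
```

View pics/m7.png

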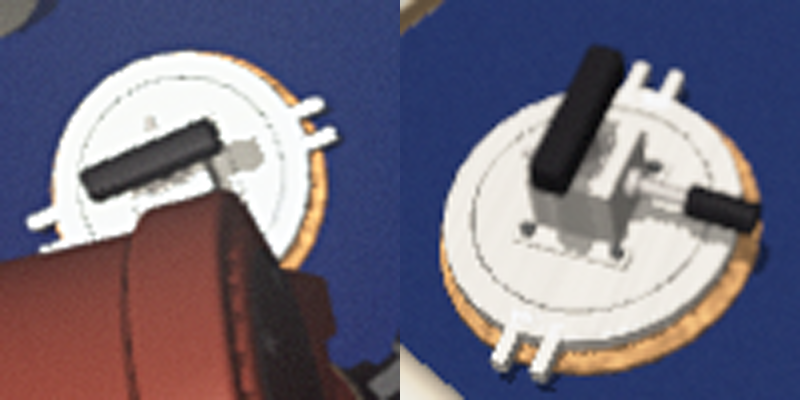

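The pin is home with its collar on the socket. The lid slid a few mm on its cork, and the bar now runs from (82,182) to (218,132) in the crop.

Run:
```python
from h import *
A=lambda f,a,b,z:at(f,170+a/4,155+b/4,z)
def show(n,p,q):
    d=q-p;print(n,((p+q)/2).round(4),np.hypot(*d[:2]).round(4),np.degrees(np.arctan2(d[1],d[0])).round(1))
show('bar',A('t3',220,135,.095),A('t3',81,182,.095))
a,b=[cv2.cvtColor(np.load(f'pics/{n}.npz')['color'],6).astype(np.float32) for n in('t1','t3')]
# template-match bar between t1 and t3, and lid between s3/s7
def tm(a,b,u0,v0,u1,v1):
    T=cv2.resize(a[v0:v1,u0:u1],None,fx=8,fy=8,interpolation=2);I=cv2.resize(b[v0-6:v1+6,u0-6:u1+6],None,fx=8,fy=8,interpolation=2)
    r=cv2.matchTemplate(I,T,cv2.TM_CCOEFF_NORMED);_,m,_,l=cv2.minMaxLoc(r);return l[0]/8-6,l[1]/8-6,m
print('bar shift px',tm(a,b,189,184,228,208),'rim',tm(a,b,180,165,256,185))
a,b=[cv2.cvtColor(np.load(f'pics/{n}.npz')['color'],6).astype(np.float32) for n in('s1','s7')]
print('scene shift: bar',tm(a,b,226,255,262,295),'near ear',tm(a,b,213,322,236,343),'far ear',tm(a,b,254,258,272,275))
print(np.diff([at('s1',u,v,.09) for u,v in((245,275),(246,275),(245,276))],axis=0))
```

```text
bar [0.5562 0.3328 0.095 ] 0.0738 108.1
bar shift px (-0.375, -1.375, 0.9635206460952759) rim (-0.5, -0.625, 0.98353111743927)
scene shift: bar (-1.375, -0.5, 0.9827595353126526) near ear (-1.375, -0.625, 0.9828677177429199) far ear (-1.25, -0.375, 0.9953968524932861)
[[-1.37341229e-03 -1.09917984e-03 -1.11022302e-16]
 [-1.62421280e-04  2.63376280e-03  2.22044605e-16]]
```

Request:
arm_command:
  linear:
    - [0.02,0.015,0]
    - [0.04,0.03,0]
    - [0.06,0.045,0]
    - [0.085,0.065,0]
    - [0.11,0.082,0]
  delta_rot:
    - [0,0,0.18]
    - [0,0,0.36]
    - [0,0,0.54]
    - [0,0,0.72]
    - [0,0,0.9]
  gripper: [1,1,1,1,1]

```text
t: 11.72
position: [0.5211, 0.3073, 0.1897]
tool_rot: [[0.014, -1.0, 0.001], [-1.0, -0.014, 0.001], [-0.001, -0.001, -1.0]]
force: [-0.8, -0.1, -0.5]
opening: 0.0853
```

Request:
arm_command:
  linear:
    - [0.02,0.015,0]
    - [0.04,0.029,0]
    - [0.04,0.029,0]
    - [0.04,0.029,-0.02]
    - [0.04,0.029,-0.04]
  delta_rot:
    - [0,0,0.18]
    - [0,0,0.346]
    - [0,0,0.346]
    - [0,0,0.346]
    - [0,0,0.346]
  gripper: [1,1,1,1,1]

```text
t: 12.35
position: [0.5592, 0.3349, 0.147]
tool_rot: [[0.345, -0.938, -0.0], [-0.938, -0.345, -0.0], [-0.0, 0.0, -1.0]]
force: [-0.3, -0.6, 0.4]
opening: 0.0854
```

Run:
```python
from h import *
grab('wrist','w3');s=st();R=s['tool_rot'];print(np.degrees(np.arctan2(R[1,0],R[0,0])))
x=np.array([np.cos(.365),np.sin(.365),0]);y=np.array([-x[1],x[0],0]);c=np.array([.5563,.3328,.097])
print([np.array(proj('w3',c+a*.009*x+b*.036*y)).round() for a,b in((-1,-1),(-1,1),(1,1),(1,-1))])
```

```text
{'t': 12.4, 'position': [0.5578, 0.3344, 0.1434], 'force': [-1.1728, -0.7761, -2.3265], 'opening': 0.0853, 'joint_pos': [0.3395, 0.2651, 0.117, 1.4275, -0.0, -1.5843]}
-69.77389443026858
[array([336., 163.]), array([336., 266.]), array([310., 266.]), array([308., 163.])]
```

View pics/w3.png

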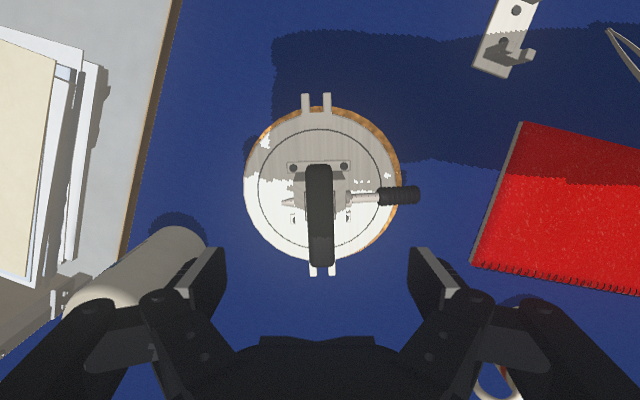

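Wrist view: the bar's top runs from (319,164) to (322,267), within 1.5 px of prediction. The pin passes through the socket, with its tip at (283,202) and its grip at (398,195). I'll descend.

Request:
arm_command:
  linear:
    - [-0.0006,-0.0012,-0.03]
    - [-0.0006,-0.0012,-0.05]
    - [-0.0006,-0.0012,-0.06]
    - [-0.0006,-0.0012,-0.06]
    - [-0.0006,-0.0012,-0.06]
  delta_rot:
    - [0,0,0]
    - [0,0,0]
    - [0,0,0]
    - [0,0,0]
    - [0,0,0]
  gripper: [1,1,1,1,1]

```text
t: 13.02
position: [0.5598, 0.3342, 0.0894]
tool_rot: [[0.347, -0.938, 0.001], [-0.938, -0.347, 0.0], [0.0, -0.001, -1.0]]
force: [0.5, -0.2, 0.0]
opening: 0.0856
```

Request:
arm_command:
  linear:
    - [-0.0015,-0.0007,-0.01]
    - [-0.0015,-0.0007,-0.0185]
    - [-0.0015,-0.0007,-0.0185]
    - [-0.0015,-0.0007,-0.0185]
    - [-0.0015,-0.0007,-0.0185]
  delta_rot:
    - [0,0,0]
    - [0,0,0]
    - [0,0,0]
    - [0,0,0]
    - [0,0,0]
  gripper: [1,0.8,0.5,0.3,0.2]
  squeeze: 80

```text
t: 13.65
position: [0.558, 0.3334, 0.0702]
tool_rot: [[0.347, -0.938, 0.0], [-0.938, -0.347, 0.0], [-0.0, -0.001, -1.0]]
force: [0.8, 0.1, -0.3]
opening: 0.0175
```

Request:
arm_command:
  linear:
    - [0,0,0]
    - [0,0,0]
    - [0,0,0]
    - [0,0,0]
    - [0,0,0]
  delta_rot:
    - [0,0,0]
    - [0,0,0]
    - [0,0,0]
    - [0,0,0]
    - [0,0,0]
  gripper: [0,0,0,0,0]

```text
t: 14.28
position: [0.558, 0.3335, 0.0703]
tool_rot: [[0.347, -0.938, 0.001], [-0.938, -0.347, 0.0], [-0.0, -0.001, -1.0]]
force: [-0.4, 0.2, 5.4]
opening: 0.0166
```

Gripped (opening 16.6 mm). I'll lift gently.

Request:
arm_command:
  linear:
    - [0,0,0.004]
    - [0,0,0.008]
    - [0,0,0.015]
    - [0,0,0.03]
    - [0,0,0.05]
  delta_rot:
    - [0,0,0]
    - [0,0,0]
    - [0,0,0]
    - [0,0,0]
    - [0,0,0]
  gripper: [0,0,0,0,0]

```text
t: 14.9
position: [0.5576, 0.3333, 0.1209]
tool_rot: [[0.347, -0.938, -0.0], [-0.938, -0.347, -0.0], [-0.0, 0.001, -1.0]]
force: [-0.2, -0.3, -5.0]
opening: 0.0166
```

Request:
arm_command:
  linear:
    - [0,0,0.03]
    - [0,0,0.06]
    - [0,0,0.09]
    - [0,0,0.12]
    - [0,0,0.14]
  delta_rot:
    - [0,0,0]
    - [0,0,0]
    - [0,0,0]
    - [0,0,0]
    - [0,0,0]
  gripper: [0,0,0,0,0]

```text
t: 15.52
position: [0.5582, 0.3335, 0.2634]
tool_rot: [[0.347, -0.938, 0.003], [-0.938, -0.347, 0.001], [0.0, -0.003, -1.0]]
force: [-0.7, 0.2, -4.9]
opening: 0.0167
```

Run:
```python
from h import *
grab('scene','s8');s=st()
```

```text
{'t': 15.575, 'position': [0.5588, 0.3337, 0.266], 'force': [-0.5142, -0.1571, -1.4676], 'opening': 0.0169, 'joint_pos': [0.3378, 0.2688, 0.3439, 1.6397, -0.0, -1.5873]}
```

Request:
arm_command:
  linear:
    - [-0.01,-0.02,0]
    - [-0.025,-0.05,0]
    - [-0.04,-0.09,0]
    - [-0.05,-0.13,0]
    - [-0.06,-0.17,0]
  delta_rot:
    - [0,0,-0.03]
    - [0,0,-0.08]
    - [0,0,-0.13]
    - [0,0,-0.18]
    - [0,0,-0.24]
  gripper: [0,0,0,0,0]

```text
t: 16.2
position: [0.4973, 0.1622, 0.2606]
tool_rot: [[0.113, -0.994, 0.001], [-0.994, -0.113, -0.0], [0.0, -0.001, -1.0]]
force: [0.5, -0.1, -4.3]
opening: 0.0171
```

Request:
arm_command:
  linear:
    - [-0.007,-0.04,0]
    - [-0.012,-0.08,0]
    - [-0.016,-0.12,0]
    - [-0.018,-0.16,0]
    - [-0.018,-0.2,0]
  delta_rot:
    - [0,0,-0.05]
    - [0,0,-0.11]
    - [0,0,-0.17]
    - [0,0,-0.22]
    - [0,0,-0.28]
  gripper: [0,0,0,0,0]

```text
t: 16.82
position: [0.4795, -0.0379, 0.2607]
tool_rot: [[-0.167, -0.986, 0.001], [-0.986, 0.167, -0.0], [0.0, -0.001, -1.0]]
force: [0.7, -0.8, -5.4]
opening: 0.0166
```

Request:
arm_command:
  linear:
    - [0,-0.04,0]
    - [0.001,-0.08,0]
    - [0.0015,-0.11,0]
    - [0.0015,-0.125,0]
    - [0.0015,-0.1286,0]
  delta_rot:
    - [0,0,-0.05]
    - [0,0,-0.1]
    - [0,0,-0.14]
    - [0,0,-0.16]
    - [0,0,-0.168]
  gripper: [0,0,0,0,0]

```text
t: 17.45
position: [0.4812, -0.1656, 0.2601]
tool_rot: [[-0.328, -0.945, 0.0], [-0.945, 0.328, 0.0], [-0.0, -0.0, -1.0]]
force: [0.7, 1.4, -4.4]
opening: 0.0165
```

Request:
arm_command:
  linear:
    - [0,0,-0.02]
    - [0,0,-0.05]
    - [0,0,-0.07]
    - [0,0,-0.07]
    - [0,0,-0.07]
  delta_rot:
    - [0,0,0]
    - [0,0,0]
    - [0,0,0]
    - [0,0,0]
    - [0,0,0]
  gripper: [0,0,0,0,0]

```text
t: 18.08
position: [0.4817, -0.1649, 0.1911]
tool_rot: [[-0.327, -0.945, 0.001], [-0.945, 0.327, -0.001], [0.0, -0.001, -1.0]]
force: [-0.8, -0.6, -4.8]
opening: 0.0163
```

Run:
```python
from h import *
grab('wrist','w4');grab('top','t4');grab('scene','s9');s=st();R=s['tool_rot'];print(np.degrees(np.arctan2(R[1,0],R[0,0])))
a=cv2.resize(np.load('pics/t4.npz')['color'][170:290,395:515],(400,400),interpolation=2)
b=cv2.resize(np.load('pics/s9.npz')['color'][110:210,360:460],(400,400),interpolation=2)
w=np.load('pics/w4.npz')['color'][60:290,170:470]
o=np.zeros((600,800,3),np.uint8);o[:400,:400]=a;o[:400,400:]=b;o[400:,:261]=cv2.resize(w,(261,200),interpolation=3)
cv2.imwrite('pics/m8.png',o);print(proj('w4',(.482,-.165,.07)))
```

```text
{'t': 18.225, 'position': [0.4818, -0.1654, 0.1911], 'force': [0.1225, -0.4115, -6.0028], 'opening': 0.0167, 'joint_pos': [-0.5879, -0.1803, -0.2535, 1.496, 0.0, -1.8254]}
-109.09595132298037
(np.float64(316.4006800218047), np.float64(191.4716268166749))
```

All 12 views are used, so from here I check with image code: fitting the lid outline (disc edge and ears) to the wrist and scene images, and the pot rim to the earlier images.

```bash
cat > fit.py <<'E'
from h import *
from scipy.ndimage import map_coordinates
from scipy.optimize import differential_evolution
def projN(d,P):
    K,k,E=d['intrinsics'],float(d['k1']),d['extrinsics'];c=(P-E[:3,3])@E[:3,:3];q=c[:,:2]/c[:,2:];q=q*(1+k*(q**2).sum(1))[:,None]
    return q*[K[0,0],K[1,1]]+K[:2,2]
def outline(x,y,z,yaw,r=.07):
    h=np.arcsin(.013/r);t=np.linspace(0,2*np.pi,240,endpoint=False)
    t=t[np.abs(np.abs(np.mod(t,np.pi)-np.pi/2))>h]
    p=[np.c_[r*np.cos(t),r*np.sin(t)]]
    for s in(1,-1):
        l=np.linspace(.073,.086,8);w=np.linspace(-.013,.013,10)
        for a in(.013,-.013):p.append(np.c_[0*l+a,s*l])
        p.append(np.c_[w,0*w+s*.086])
    p=np.vstack(p);c,n=np.cos(yaw),np.sin(yaw)
    return np.c_[x+c*p[:,0]-n*p[:,1],y+n*p[:,0]+c*p[:,1],np.full(len(p),z)]
def load(f):
    d=dict(np.load(f'pics/{f}.npz'));g=cv2.GaussianBlur(d['color'].astype(np.float32),(0,0),1.0)
    d['g']=np.clip(sum(np.hypot(cv2.Sobel(g[...,i],5,1,0),cv2.Sobel(g[...,i],5,0,1)) for i in range(3)),0,250);return d
def fit(fs,c,half,r=.07):
    D=[load(f) for f in fs]
    def cost(v):
        P=outline(*v,r);return -sum(map_coordinates(d['g'],projN(d,P)[:,::-1].T,order=1).mean() for d in D)
    o=differential_evolution(cost,[(a-b,a+b) for a,b in zip(c,half)],seed=1,popsize=20,maxiter=80,tol=1e-4)
    return o.x.round(4),round(-o.fun,1)
E
python3 - <<'E'
from fit import *
L=(.4818,-.1654,.136,-.32);h=(.012,.012,.012,.15)
hz=(.012,.012,.0005,.15)
print('lid t1',fit(['t1'],(.553,.333,.02,.379),hz),'s1',fit(['s1'],(.553,.333,.02,.379),hz))
print('pot t1',fit(['t1'],(.481,-.166,.07,-.31),hz),'s1',fit(['s1'],(.481,-.166,.07,-.31),hz))
print('lid w3 before lift',fit(['w3'],(.556,.334,.02,.379),hz))
for f in(['w4'],['s9'],['w4','s9']):print('lid now',f,fit(f,L,h))
E
```

```text
lid t1 (array([0.5545, 0.3333, 0.0196, 0.386 ]), np.float64(249.5)) s1 (array([0.5513, 0.335 , 0.0195, 0.3936]), np.float64(242.3))
pot t1 (array([ 0.4815, -0.1648,  0.0697, -0.3124]), np.float64(250.0)) s1 (array([ 0.4798, -0.1622,  0.0704, -0.3086]), np.float64(249.9))
lid w3 before lift (array([0.5567, 0.3364, 0.0195, 0.3913]), np.float64(237.7))
lid now ['w4'] (array([ 0.4843, -0.1605,  0.1345, -0.3062]), np.float32(189.7))
lid now ['s9'] (array([ 0.4819, -0.1633,  0.1364, -0.3299]), np.float32(241.8))
lid now ['w4', 's9'] (array([ 0.4838, -0.1605,  0.1363, -0.3101]), np.float32(424.4))
```

The fits give the lid's offset from the pot as about (+2, 0–1) mm, yaw within 0.02 rad, and the top face at 0.136 m (sealing face 0.126 m). I'll shift x by −2 mm and lower 36 mm.

Request:
arm_command:
  linear:
    - [-0.002,-0.0005,-0.01]
    - [-0.002,-0.0005,-0.02]
    - [-0.002,-0.0005,-0.028]
    - [-0.002,-0.0005,-0.033]
    - [-0.002,-0.0005,-0.036]
  delta_rot:
    - [0,0,0]
    - [0,0,0]
    - [0,0,0]
    - [0,0,0]
    - [0,0,0]
  gripper: [0,0,0,0,0]

```text
t: 18.85
position: [0.4792, -0.1657, 0.1535]
tool_rot: [[-0.327, -0.945, -0.0], [-0.945, 0.327, 0.0], [-0.0, 0.0, -1.0]]
force: [-0.2, 0.1, -5.2]
opening: 0.0167
```

Request:
arm_command:
  linear:
    - [0,0,0]
    - [0,0,0]
    - [0,0,0]
    - [0,0,0]
    - [0,0,0]
  delta_rot:
    - [0,0,0]
    - [0,0,0]
    - [0,0,0]
    - [0,0,0]
    - [0,0,0]
  gripper: [0,0,0,0,0]

```text
t: 19.48
position: [0.4793, -0.1658, 0.1539]
tool_rot: [[-0.327, -0.945, -0.0], [-0.945, 0.327, -0.0], [0.0, 0.0, -1.0]]
force: [-0.1, -1.0, -3.9]
opening: 0.0168
```

Run:
```python
from fit import *
grab('wrist','w5');grab('scene','s10');grab('scene','s11');st()
L=(.48,-.165,.1,-.32);h=(.012,.012,.012,.15)
for f in(['w5'],['s10'],['s11'],['w5','s10']):print('lid now',f,fit(f,L,h))
print('pot in s10',fit(['s10'],(.48,-.163,.07,-.31),(.008,.008,.0005,.08)))
a,b=[cv2.cvtColor(np.load(f'pics/{n}.npz')['color'],6).astype(int) for n in('s10','s11')];print('motion',abs(a-b)[110:210,360:460].max())
# obstacles unmoved: scene difference s1 vs s10 around rack/flask/blower
a,b=[np.load(f'pics/{n}.npz')['color'].astype(int) for n in('s1','s10')];print('obst diff',abs(a-b)[175:240,250:330].mean())
```

```text
{'t': 19.625, 'position': [0.4793, -0.1658, 0.1539], 'force': [0.5104, 0.6131, -6.1086], 'opening': 0.0167, 'joint_pos': [-0.5914, -0.1824, -0.3227, 1.4305, -0.0, -1.8286]}
lid now ['w5'] (array([ 0.4814, -0.162 ,  0.0986, -0.3102]), np.float64(189.8))
lid now ['s10'] (array([ 0.4776, -0.1579,  0.1037, -0.3193]), np.float64(246.3))
lid now ['s11'] (array([ 0.4778, -0.1577,  0.1039, -0.316 ]), np.float32(246.6))
lid now ['w5', 's10'] (array([ 0.4809, -0.1621,  0.0993, -0.3088]), np.float64(431.1))
pot in s10 (array([ 0.4778, -0.1601,  0.0705, -0.3667]), np.float64(208.4))
motion 29
obst diff 1.334423076923077
```

The checks agree. The lid is about 19 mm above the rim and centred within about 2 mm, with yaw matching to about 0.01 rad. The arm is at rest carrying about 6 N, and the obstacles are unmoved. Handing in.

```bash
python3 -c "
from station import arm
print(arm.hand_in())"
```

```text
the job is handed in; nothing more can be done
None
```

The pin is home through socket and handle, and the lid now hangs level from the gripped cross-bar over the open pot. I handed the job in at about 19.6 s, still holding it there.

**Pin:** I pushed it in while the lid lay on its cork pad. The last push slid the lid about 3 mm on the cork. I took that slide as the sign that the collar had met the socket, because the force only rose to about 6 N.

**Carry:** I lifted the lid about 19 cm and carried it over the rack, flask and blower. The scene picture shows no change at those three (mean difference 1.3 grey levels).

**Last checks:**

| Quantity | Result | Limit |
|---|---|---|
| Sealing face above rim | about 19 mm | 10–32 mm |
| Centring over the pot | within about 2 mm | 8 mm |
| Ears in line | within about 0.01 rad | 0.12 rad |
| Opening on the bar | 16.7 mm | – |
| Force on the gripper | about 6 N, the weight of lid, handle and pin | – |

**Checks that disagreed or were weak:**
- **Scene-camera fit:** taken alone, it put the lid 4–5 mm higher and about 4 mm off sideways from the combined fit. Shifted along its line of sight to the height the arm's motion gives, it agreed to within 2 mm.
- **Wrist camera:** it showed a bias of about 2.5 mm in y, which I corrected for.
- **Pot in the last picture:** the fit gave an ear angle about 0.05 rad off, probably because the lid covers part of the pot.
- **No picture viewed of the final pose:** I had used all 12 views by then, so the final pose was checked only by image code. Tilt was not measured; the fits assumed a level lid.

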